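# Free the stuck sensor carriage, home it on its hidden stop and clamp it

### The job

The tracking sensor's carriage has gummed up on its rail. Push it by the upright plate at its back until it breaks free, carry on towards the rail end with the thick cap until you feel the hidden end stop, and leave the carriage resting against the stop's soft buffer, pressing only gently so that the buffer is never squashed hard. Then swing the clamp lever on the carriage all the way over to lock it, leaving the carriage at the stop and everything else on the table where it is.

Things in the scene. Friction and masses are not known exactly. Their poses are not given: they have to be found in the camera images.
- rail: fixed aluminium rail, 500 mm long, 60 mm wide, top 30 mm above the table; origin on the table under its middle. Its y axis runs along the rail towards the home end (thick black end cap, 34 mm thick, 46 mm high; the other cap is 12 mm thin), z is up, and x points across the rail, away from the robot
- carriage (a joint): travel of the carriage along the rail's +y, in m; starts at 0 to 0.04. It is gummed: 11 to 18 N to move it at first; at a travel somewhere from 0.055 to 0.085 it suddenly breaks free and then slides with about 4 N. It meets the hidden stop at a travel somewhere from 0.12 to 0.175. It stays where it is left
- carriage_mid (a point): middle of the carriage's aluminium plate (70 mm wide, 170 mm long), on its upper side, 44 mm above the table. The upright push plate stands at its back (-y of the rail) end, the clamp lever near the middle, a black sensor bar (130 mm wide, 28 mm thick, top 109 mm above the table) at its front
- push_face (a point): centre of the back (-y) face of the upright push plate, 75 mm above the table. The plate is 60 mm wide across the rail, 12 mm thick along it, and reaches from 44 to 106 mm above the table; nothing stands behind it over the rail. It may also be pinched: the gap in front of it, up to the lever's block, is 43 mm
- buffer (a joint): how far the hidden stop's soft buffer is pressed in, in m: 0 untouched, 0.010 its very end; past 0.008 it is squashed hard and spoilt. A 1.5 N/mm spring: with the 4 N of sliding, 3 to 6 mm in takes 8 to 13 N of push. Let go, it pushes the carriage back until it is about 2 mm in, and the carriage stays there: that is home (over 0.001). The stop is inside the rail, unseen
- lever (a joint): clamp lever, rad: 0 open, leaning to the robot's side (-x of the rail); 1.2 fully over to the far side (+x of the rail), where it meets its end; locked is over 0.9. Its hinge runs along the rail, 66 mm above the table, over the rail's middle line. It stays where it is left; about 1 N at the ball moves it
- lever_tip (a point): centre of the black ball, 26 mm across, on the end of the clamp lever, a 10 mm round bar, 60 mm from the hinge; 115 mm above the table when open or locked, 126 mm when upright. It is 74 mm ahead of the push plate's middle and 75 mm behind the sensor bar's. The grey block under it: 70 mm across the rail, 50 mm along, top 69 mm high
- puck: plain black plastic motion-tracker puck, 72 mm across, 34 mm high; origin under its centre; a bystander to leave alone
- mouse: grey computer mouse, 58 x 100 x 30 mm; origin under its centre; a bystander to leave alone
- drink: drink bottle, 62 mm across, 170 mm high; origin under its centre; a bystander to leave alone
- phone: flat black phone-size slab, 72 x 150 x 10 mm; origin under its centre; a bystander to leave alone
- carton: small cardboard carton, 90 x 130 x 55 mm; origin under its centre; a bystander to leave alone
- driver: screwdriver with a grey handle, 160 mm long, lying; origin in the middle of its underside; a bystander to leave alone

How it is judged:
On the way, in this order (a step that is already met when the one before it is completed fails the run):
1. the carriage is pushed against the hidden stop and stands still there, the lever still open (value of joint buffer above 0.001 m and velocity of joint carriage between -0.004 and 0.004 m/s and value of joint lever below 0.6 rad), for 0.2 s.
2. the clamp lever is swung over to lock the carriage at the stop (value of joint lever above 0.9 rad and value of joint buffer above 0.001 m), for 0.2 s.
At the end, for the whole second after the job is handed in: The carriage stands still at the hidden stop with the buffer pressed in by more than 1 mm, and the clamp lever is over past 0.9 rad (all of step 2 and velocity of joint carriage between -0.004 and 0.004 m/s); the robot touches nothing.
It fails at once if the buffer is squashed hard (more than 8 mm) (value of joint buffer above 0.008 m).
It fails at once if a bystander is shifted by more than 30 mm or the bottle is tipped (distance of any of puck, mouse, drink, phone, carton, driver from where it was at the start of the episode above 0.03 m or angle between drink's own z axis and vertical above 0.5 rad).
It also fails if it takes over 64 s, if anything falls off the work surface, if the arm or the gripper's body presses on something with over 40 N, if the wrist force passes 120 N, or if a joint passes its speed limit or range.

### The arm

A 6-joint arm with a two-finger parallel gripper is mounted at the origin on the work surface. World frame = base frame: x ahead of the robot, y to its left, z up, the work surface at z = 0. Lengths are in m, angles in rad, forces in N, time in s.
With the tool pointing down it reaches from about 0.35 to 0.775 m from the base axis. Payload 5.5 kg.
Tool frame: the origin (TCP) lies on the mounting face of the last link; the fingertips stand 173 mm ahead of it and the grasp point (between the pads) lies 155 mm ahead of it; z points along the fingers, y is the direction in which the jaws open and shut (so a half turn about z gives the same grasp; the last joint's range is limited). The gripper opens to 85 mm and grips with 20 to 120 N. Pads are 22 mm wide; open, the fingers measure 114 mm over their backs; the gripper's body (76 mm by 85 mm) begins 54 mm behind the grasp point. The pads swing forward as they close: fully open they stand 13 mm farther back than shut.
Start: joints at [1.062, 0.313, 0.046, 1.304, 0, 1.431], TCP at [0.207, 0.536, 0.405] pointing down, gripper open.
Joint ranges: [-2.76, 2.76], [-0.86, 1.69], [-1.03, 1.26], [-2.2, 2.34], [-1.47, 1.5], [-3.14, 3.14]. Speed limits (rad/s): [2.57, 2.57, 3.14, 3.14, 3.14, 3.14].

### API

Orientations are given as a unit quaternion [w, x, y, z].
In Python, from workcell import get_state, eyes, env gives the robot as it stands. The module is installed in compiled form; this text tells all that it offers.
- The arm moves only by the tool carry_out, never from a script. Its argument "motion" is a list of rows, each an object of numbers: "jaw": the opening, from -1 (shut) to 1 (fully open); "tx", "ty", "tz": the shift along the tool's x, y, z in cm; "wx", "wy", "wz": the turn, a rotation vector about the tool's x, y, z in degrees. In form: [{"jaw": .., "tx": .., "ty": .., "tz": .., "wx": .., "wy": .., "wz": ..}, ...]. A call has 1 to 20 rows; each row shifts and turns the commanded pose from where the row before left it, along the tool's axes as they then stand; what a row does not reach is not made up. A row lasts 1/8 s, in which the tool goes at most 62.5 mm and 10.7 degrees, less where a joint would pass 70% of its speed; a pose out of reach is approached as far as the arm can. A call with a gripper value outside its range is refused whole. The fingers move at their own pace and stop on an object; "force" is the grip in N (left out, the last holds). Time passes only in rows, so rows that do not move let the fingers close. It gives the time, the measured TCP pose, the force and the opening at its end, in the units of the state.
- get_state(): the state, without advancing time (a new reading comes with each control period).
- eyes.read_camera(name): name is "side" or "top" or "wrist"; returns the picture (400x640x3 uint8, blue, green, red); there is no depth.
- eyes.calibration(name): a dict with "K" (3x3 intrinsics, pixels), "camera_from_world" (4x4, takes a point from world to camera coordinates). Camera axes: x right, y up, looking along -z (the intrinsics and any distortion apply to the point x, -y, -z); pixel columns grow to the right and rows downward; lengths in m; the calibration is good to about 2 mm. A picture is of the moment at which its call begins: read the wrist's pose just before it. calibration takes no time and is no camera call; for the wrist camera it gives the pose at the moment of the call.
- env.hand_in(): hands the job in, once; it reports no verdict.
The state is a dict: "clock": time; "joint_pos": joint angles; "qvel": joint speeds; "tau": joint torques, N m; "tcp_pos": TCP position; "orientation": TCP orientation; "wrist_force": force on the tool from outside, world axes, zero at the start; "ft_torque": the same for the moment, N m; "finger_gap": finger opening in m.
Only numpy, scipy, OpenCV 4.12 (cv2) and the standard library are available. Lean on these libraries where they do the work, as an engineer would, in place of code of your own. Each camera call takes 0.05 s, during which the arm holds its last target.

## Working session

There is one attempt and no reset: what is moved stays moved. The work goes in short steps, Python scripts to look and compute and a tool call to move; the robot and the scene stay as the last step left them, time stands still between calls to the robot, and variables do not carry over. Pictures are saved under pics/ and viewed, and the job is handed in when it is done.

Besides the shell and the picture viewer there is one more tool, called by a JSON object that holds its "method" and its "body", one argument or row to a line. carry_out: Moves the arm, as the interface text tells. Its arguments: {"type":"object","properties":{"motion":{"type":"array"},"force":{"type":"number"}},"required":["motion"]}

```bash
mkdir -p pics
python3 - <<'E'
from workcell import get_state, eyes, env
import cv2
s=get_state()
for k in s: print(k,s[k])
for n in ("side","top","wrist"):
    c=eyes.calibration(n); print(n,c)
    cv2.imwrite(f"pics/{n}0.png",eyes.read_camera(n))
E
```

```text
clock 0.0
joint_pos [1.06241087e+00 3.13988135e-01 4.49713049e-02 1.30359904e+00
 2.41212313e-07 1.43119483e+00]
qvel [ 0.00108875 -0.00035417 -0.00197183  0.00186275 -0.00092153 -0.00064035]
tau [ 8.54040508e-06 -4.80628324e+01  2.98531848e+01  1.95132243e-02
 -3.89711513e-04 -1.29163112e-05]
tcp_pos [0.20718732 0.53615881 0.40381243]
orientation [-2.89744153e-04  1.83348778e-01  9.83047505e-01 -8.62398309e-04]
wrist_force [-0.40044869  0.04170471  0.86617121]
ft_torque [0.04255955 0.01116198 0.0161543 ]
finger_gap 0.08558711814675724
side {'K': array([[400.30945206,   0.        , 324.96932616],
       [  0.        , 400.30945206, 195.13873167],
       [  0.        ,   0.        ,   1.        ]]), 'camera_from_world': array([[ 0.83136335, -0.5556924 ,  0.00639825, -0.49680355],
       [ 0.40519885,  0.61401116,  0.67735086, -0.32161787],
       [-0.38032733, -0.56053211,  0.73563229, -0.62072582],
       [ 0.        ,  0.        ,  0.        ,  1.        ]])}
top {'K': array([[395.4489949 ,   0.        , 324.58877342],
       [  0.        , 395.4489949 , 200.20948003],
       [  0.        ,   0.        ,   1.        ]]), 'camera_from_world': array([[ 3.77824714e-04, -9.99851948e-01, -1.72028765e-02,
         3.59492733e-02],
       [ 9.81553994e-01, -2.91812788e-03,  1.91162867e-01,
        -5.97576305e-01],
       [-1.91184766e-01, -1.69577782e-02,  9.81407570e-01,
        -9.11079550e-01],
       [ 0.00000000e+00,  0.00000000e+00,  0.00000000e+00,
         1.00000000e+00]])}
wrist {'K': array([[328.05266281,   0.        , 317.97691403],
       [  0.        , 328.05266281, 202.33344418],
       [  0.        ,   0.        ,   1.        ]]), 'camera_from_world': array([[ 0.35944014,  0.93316677, -0.00160121, -0.57366439],
       [-0.88426276,  0.34005394, -0.3200667 ,  0.04273657],
       [-0.29813111,  0.11646071,  0.94739366, -0.37950568],
       [ 0.        ,  0.        ,  0.        ,  1.        ]])}
```

View pics/side0.png

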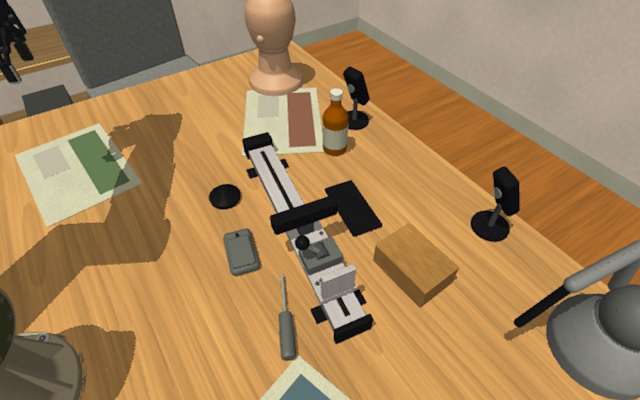

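View pics/top0.png

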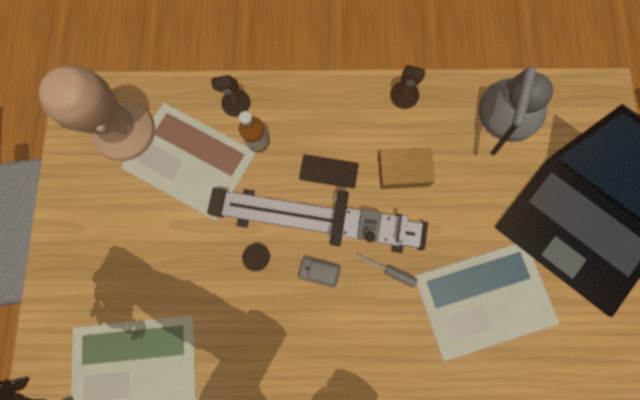

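View pics/wrist0.png

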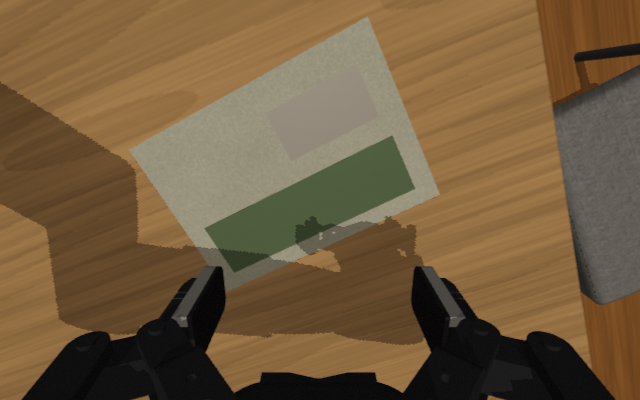

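The top view shows the rail running from the thick cap at (217,202) to the thin cap at (424,235). The sensor bar is at x≈340, the ball near (369,237) and the push plate near (402,228). I'll zoom in on the rail next.

Run:
```python
import cv2
t=cv2.imread("pics/top0.png"); s=cv2.imread("pics/side0.png")
cv2.imwrite("pics/topz.png",cv2.resize(t[170:270,320:440],None,fx=6,fy=6,interpolation=cv2.INTER_CUBIC)[:600,:])
cv2.imwrite("pics/topz2.png",cv2.resize(t[180:240,200:360],None,fx=5,fy=5,interpolation=cv2.INTER_CUBIC)[:600,:])
cv2.imwrite("pics/sidez.png",cv2.resize(s[190:345,260:390],None,fx=3.8,fy=3.8,interpolation=cv2.INTER_CUBIC)[:600,:])
```

```text
(no output)
```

View pics/topz.png

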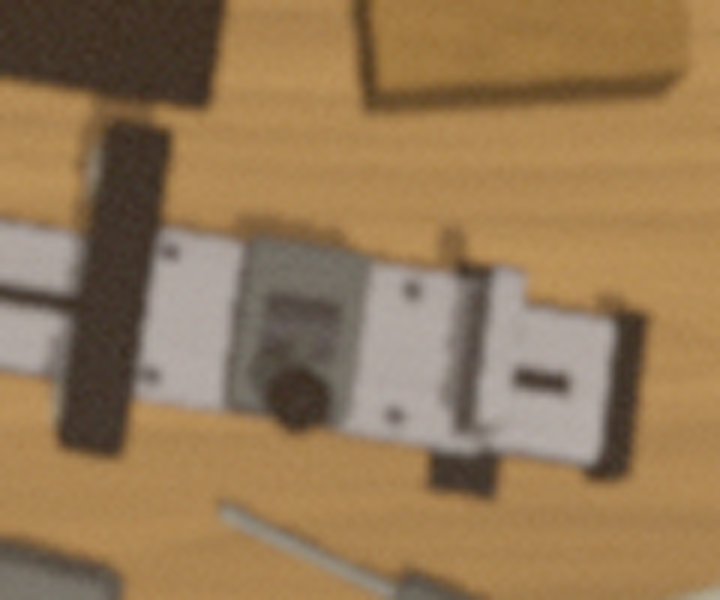

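View pics/topz2.png

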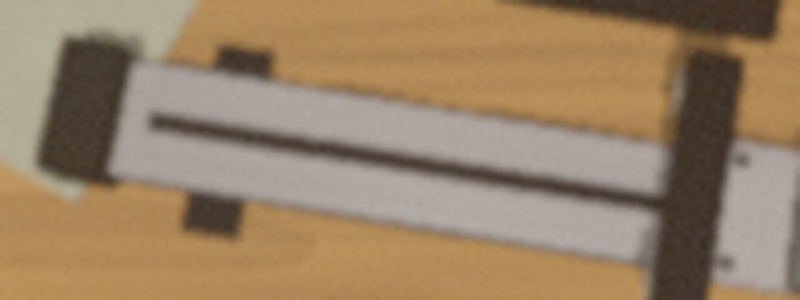

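View pics/sidez.png

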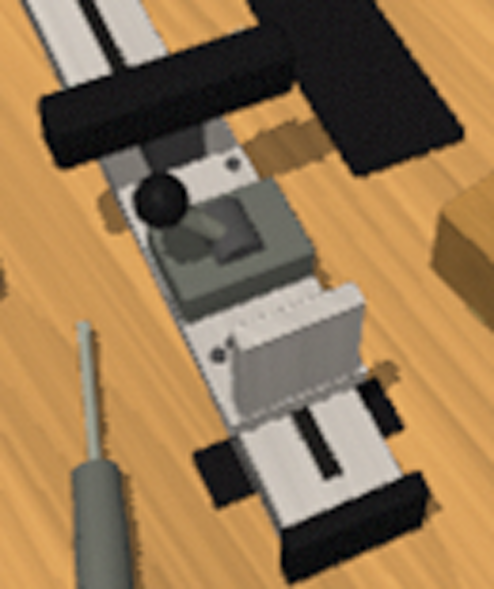

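```bash
cat > h.py <<'E'
import numpy as np
from workcell import eyes,get_state
def ray(n,u,v,c=None):
    c=c or eyes.calibration(n);K=c["K"];T=c["camera_from_world"]
    d=np.array([(u-K[0,2])/K[0,0],-(v-K[1,2])/K[1,1],-1.0])
    R=T[:3,:3];o=-R.T@T[:3,3];return o,R.T@d
def onz(n,u,v,z,c=None):
    o,d=ray(n,u,v,c);return o+d*(z-o[2])/d[2]
def proj(n,p,c=None):
    c=c or eyes.calibration(n);K=c["K"];T=c["camera_from_world"]
    q=T[:3,:3]@np.array(p)+T[:3,3];return K[0,0]*q[0]/-q[2]+K[0,2],-K[1,1]*q[1]/-q[2]+K[1,2]
E
python3 - <<'E'
from h import *
np.set_printoptions(precision=4,suppress=True)
print("cam",ray("top",0,0)[0],ray("side",0,0)[0])
P=lambda u,v,z:onz("top",u,v,z)
a,b=P(226,192,.03),P(221.6,215.6,.03); c,d=P(422.8,223,.03),P(420,247,.03)
h=(a+b)/2;t=(c+d)/2;print("home",h,"thin",t,np.linalg.norm(h-t),"w",np.linalg.norm(a-b),np.linalg.norm(c-d))
y=(h-t)/np.linalg.norm(h-t);x=np.array([y[1],-y[0],0]);print("y",y,"ang",np.degrees(np.arctan2(y[1],y[0])))
Z=lambda u,v,ox,oy,s,z,n="top":onz(n,ox+u/s,oy+v/s,z)
bar=np.mean([Z(u,v,320,170,6,.109) for u,v in[(110,122),(168,130),(122,452),(60,445)]],0)
ball=Z(297,397,320,170,6,.115)
plt=Z(503,268,320,170,6,.106)
ballS=Z(160,199,260,190,3.8,.115,"side")
pb=[Z(u,v,260,190,3.8,.106,"side") for u,v in[(232,335),(360,285)]]
pb2=[Z(u,v,260,190,3.8,.106,"side") for u,v in[(245,345),(366,297)]]
hs=[Z(u,v,260,190,3.8,.03,"side") for u,v in[(285,530),(408,478)]]
f=lambda p:(p,"along",(p-t)@y,"across",(p-t)@x)
for n,p in dict(bar=bar,ball=ball,plt=plt,ballS=ballS,pb0=pb[0],pb1=pb[1],q0=pb2[0],q1=pb2[1],hs0=hs[0],hs1=hs[1]).items(): print(n,*f(p))
E
```

```text
cam [0.4124 0.0188 1.009 ] [ 0.3073 -0.4265  0.6777]
home [0.5947 0.2906 0.03  ] thin [ 0.515  -0.2035  0.03  ] 0.5005232761543214 w 0.06123634678558953 0.06013236400170421
y [0.1593 0.9872 0.    ] ang 80.83123245055484
bar [0.547  0.0007 0.109 ] along 0.20668465476498651 across -0.0009011269736831448
ball [ 0.5035 -0.0673  0.115 ] along 0.1326345185508877 across -0.0330967931457704
plt [ 0.5538 -0.1481  0.106 ] along 0.060868717441396526 across 0.02949609510564826
ballS [ 0.5038 -0.0681  0.115 ] along 0.13195054871895473 across -0.03261101598124653
pb0 [ 0.4953 -0.1403  0.106 ] along 0.05922161822126225 across -0.029534941424568622
pb1 [ 0.5561 -0.1505  0.106 ] along 0.058884278348467455 across 0.032113749824477525
q0 [ 0.4972 -0.1475  0.106 ] along 0.052489784991733936 across -0.026479144775331778
q1 [ 0.5546 -0.1569  0.106 ] along 0.05233588531658784 across 0.03166551130799808
hs0 [ 0.4857 -0.1974  0.03  ] along 0.0013270519855148367 across -0.029936722081678375
hs1 [ 0.5461 -0.2082  0.03  ] along 0.0003524574711044861 across 0.03141176567009384
```

{"method": "carry_out", "body": {
  "motion": [
    {"jaw": -1,"tx": -3.4,"ty": -3.5},
    {"jaw": -1,"tx": -3.4,"ty": -3.5},
    {"jaw": -1,"tx": -3.4,"ty": -3.5},
    {"jaw": -1,"tx": -3.4,"ty": -3.5},
    {"jaw": -1,"tx": -3.4,"ty": -3.5},
    {"jaw": -1,"tx": -3.4,"ty": -3.5},
    {"jaw": -1,"tx": -3.4,"ty": -3.5},
    {"jaw": -1,"tx": -3.4,"ty": -3.5},
    {"jaw": -1,"tx": -3.4,"ty": -3.5},
    {"jaw": -1,"tx": -3.4,"ty": -3.5},
    {"jaw": -1,"tx": -3.4,"ty": -3.5},
    {"jaw": -1,"tx": -3.4,"ty": -3.5},
    {"jaw": -1,"tx": -3.4,"ty": -3.5},
    {"jaw": -1,"tx": -3.4,"ty": -3.5},
    {"jaw": -1,"tx": -3.4,"ty": -3.5},
    {"jaw": -1,"tx": -3.4,"ty": -3.5}
  ]
}}

```text
invalid input at $.motion[0]: expected keys jaw, tx, ty, tz, wx, wy, wz
```

{"method": "carry_out", "body": {
  "motion": [
    {"wz": 9.8},
    {"wz": 9.8},
    {"wz": 9.8},
    {"wz": 9.8},
    {"wz": 9.8},
    {"wz": 9.8},
    {"wz": 9.8},
    {"wz": 9.4},
    {"wz": 0}
  ]
}}

```text
invalid input at $.motion[0]: expected keys jaw, tx, ty, tz, wx, wy, wz
```

```bash
cat >> h.py <<'E'
t=np.array([0.515,-0.2035,0.]);Y=np.array([.1593,.9872,0]);X=np.array([.9872,-.1593,0])
def rep():
    from scipy.spatial.transform import Rotation as Ro
    s=get_state();q=s["orientation"];R=Ro.from_quat([q[1],q[2],q[3],q[0]]).as_matrix()
    p=np.array(s["tcp_pos"]);tip=p+R[:,2]*.173
    np.set_printoptions(precision=4,suppress=True)
    print("clk",s["clock"],"j",np.array(s["joint_pos"]),"gap",s["finger_gap"])
    print("tip",tip,"along",(tip-t)@Y,"across",(tip-t)@X,"x",R[:,0],"z",R[:,2],"yaw err deg",np.degrees(np.arctan2(R[:,0]@X,R[:,0]@Y)))
    f=np.array(s["wrist_force"]);print("F along",f@Y,"across",f@X,"z",f[2]);return s,R,tip
E
python3 - <<'E'
from h import *
import cv2
rep()
o=ray("wrist",0,0)[0];p=np.array(get_state()["tcp_pos"]);print("cam-tcp",o-p)
cv2.imwrite("pics/w1.png",eyes.read_camera("wrist"))
E
```

```text
clk 0.15 j [1.0624 0.3138 0.0453 1.3036 0.     1.4312] gap 0.08519327815249297
tip [0.2071 0.536  0.231 ] along 0.6809863788381227 across -0.42177564050049143 x [-0.9328  0.3604  0.0002] z [-0.0007 -0.0012 -1.    ] yaw err deg -78.03890130630853
F along -0.291939366119265 across -0.47216786044963965 z -0.04518735257757651
cam-tcp [-0.0763  0.0288 -0.0316]
```

{"method": "carry_out", "body": {
  "motion": [
    {"jaw": -1,"tx": -3.4,"ty": -3.5,"tz": 0,"wx": 0,"wy": 0,"wz": 0},
    {"jaw": -1,"tx": -3.4,"ty": -3.5,"tz": 0,"wx": 0,"wy": 0,"wz": 0},
    {"jaw": -1,"tx": -3.4,"ty": -3.5,"tz": 0,"wx": 0,"wy": 0,"wz": 0},
    {"jaw": -1,"tx": -3.4,"ty": -3.5,"tz": 0,"wx": 0,"wy": 0,"wz": 0},
    {"jaw": -1,"tx": -3.4,"ty": -3.5,"tz": 0,"wx": 0,"wy": 0,"wz": 0},
    {"jaw": -1,"tx": -3.4,"ty": -3.5,"tz": 0,"wx": 0,"wy": 0,"wz": 0},
    {"jaw": -1,"tx": -3.4,"ty": -3.5,"tz": 0,"wx": 0,"wy": 0,"wz": 0},
    {"jaw": -1,"tx": -3.4,"ty": -3.5,"tz": 0,"wx": 0,"wy": 0,"wz": 0},
    {"jaw": -1,"tx": -3.4,"ty": -3.5,"tz": 0,"wx": 0,"wy": 0,"wz": 0},
    {"jaw": -1,"tx": -3.4,"ty": -3.5,"tz": 0,"wx": 0,"wy": 0,"wz": 0},
    {"jaw": -1,"tx": -3.4,"ty": -3.5,"tz": 0,"wx": 0,"wy": 0,"wz": 0},
    {"jaw": -1,"tx": -3.4,"ty": -3.5,"tz": 0,"wx": 0,"wy": 0,"wz": 0},
    {"jaw": -1,"tx": -3.4,"ty": -3.5,"tz": 0,"wx": 0,"wy": 0,"wz": 0},
    {"jaw": -1,"tx": -3.4,"ty": -3.5,"tz": 0,"wx": 0,"wy": 0,"wz": 0},
    {"jaw": -1,"tx": -3.4,"ty": -3.5,"tz": 0,"wx": 0,"wy": 0,"wz": 0},
    {"jaw": -1,"tx": -3.4,"ty": -3.5,"tz": 0,"wx": 0,"wy": 0,"wz": 0}
  ]
}}

```text
clock: 2.2
tcp_pos: [0.5132, -0.1837, 0.4046]
orientation: [0.0, 0.183, 0.983, 0.0]
wrist_force: [0.1, 0.4, -0.4]
finger_gap: 0.0001
```

{"method": "carry_out", "body": {
  "motion": [
    {"jaw": -1,"tx": 0,"ty": 0,"tz": 0,"wx": 0,"wy": 0,"wz": 9.8},
    {"jaw": -1,"tx": 0,"ty": 0,"tz": 0,"wx": 0,"wy": 0,"wz": 9.8},
    {"jaw": -1,"tx": 0,"ty": 0,"tz": 0,"wx": 0,"wy": 0,"wz": 9.8},
    {"jaw": -1,"tx": 0,"ty": 0,"tz": 0,"wx": 0,"wy": 0,"wz": 9.8},
    {"jaw": -1,"tx": 0,"ty": 0,"tz": 0,"wx": 0,"wy": 0,"wz": 9.8},
    {"jaw": -1,"tx": 0,"ty": 0,"tz": 0,"wx": 0,"wy": 0,"wz": 9.8},
    {"jaw": -1,"tx": 0,"ty": 0,"tz": 0,"wx": 0,"wy": 0,"wz": 9.8},
    {"jaw": -1,"tx": 0,"ty": 0,"tz": 0,"wx": 0,"wy": 0,"wz": 9.4},
    {"jaw": -1,"tx": 0,"ty": 0,"tz": 0,"wx": 0,"wy": 0,"wz": 0}
  ]
}}

```text
clock: 3.32
tcp_pos: [0.5128, -0.1821, 0.4045]
orientation: [-0.0, 0.761, 0.649, -0.0]
wrist_force: [1.2, -0.7, 0.2]
finger_gap: 0.0002
```

Run:
```python
from h import *
import cv2
rep()
cv2.imwrite("pics/w1.png",eyes.read_camera("wrist"))
```

```text
clk 3.325 j [-0.4888  0.2534 -0.0355  1.2824  0.0001  1.2396] gap 0.00015692638637992547
tip [ 0.5127 -0.182   0.2315] along 0.02082153163920845 across -0.0056586703059900816 x [0.1569 0.9876 0.0002] z [-0.0003  0.0003 -1.    ] yaw err deg -0.13664445101367387
F along -0.45289602138832147 across 1.299356863768746 z 0.23411338666756845
```

View pics/w1.png

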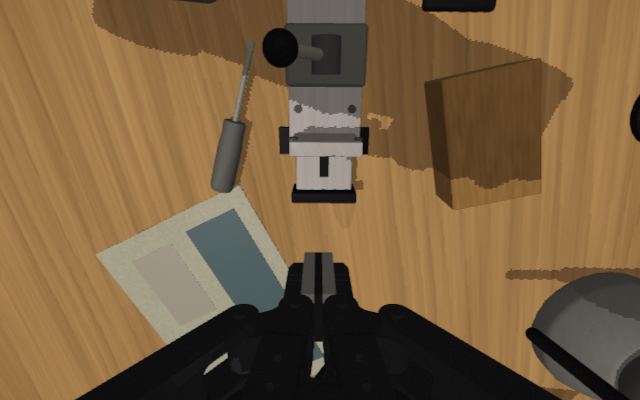

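The jaws are lined up behind the push plate (plate at about (325,148), fingers at column 318). Next I shift 5.5 mm across and go down to a tip height of about 62 mm.

{"method": "carry_out", "body": {
  "motion": [
    {"jaw": -1,"tx": 0,"ty": 0.5,"tz": 2.5,"wx": 0,"wy": 0,"wz": 0},
    {"jaw": -1,"tx": 0,"ty": 0,"tz": 4,"wx": 0,"wy": 0,"wz": 0},
    {"jaw": -1,"tx": 0,"ty": 0,"tz": 4,"wx": 0,"wy": 0,"wz": 0},
    {"jaw": -1,"tx": 0,"ty": 0,"tz": 4,"wx": 0,"wy": 0,"wz": 0},
    {"jaw": -1,"tx": 0,"ty": 0,"tz": 2.4,"wx": 0,"wy": 0,"wz": 0},
    {"jaw": -1,"tx": 0,"ty": 0,"tz": 0,"wx": 0,"wy": 0,"wz": 0},
    {"jaw": -1,"tx": 0,"ty": 0,"tz": 0,"wx": 0,"wy": 0,"wz": 0}
  ]
}}

```text
clock: 4.25
tcp_pos: [0.5183, -0.1831, 0.2367]
orientation: [0.001, 0.761, 0.649, 0.0]
wrist_force: [-0.6, -0.2, 0.4]
finger_gap: 0.0001
```

{"method": "carry_out", "body": {
  "motion": [
    {"jaw": -1,"tx": 0.5,"ty": 0,"tz": 0,"wx": 0,"wy": 0,"wz": 0},
    {"jaw": -1,"tx": 0.5,"ty": 0,"tz": 0,"wx": 0,"wy": 0,"wz": 0},
    {"jaw": -1,"tx": 0.5,"ty": 0,"tz": 0,"wx": 0,"wy": 0,"wz": 0},
    {"jaw": -1,"tx": 0,"ty": 0,"tz": 0,"wx": 0,"wy": 0,"wz": 0}
  ]
}}

```text
clock: 4.75
tcp_pos: [0.5203, -0.1675, 0.2359]
orientation: [0.0, 0.761, 0.649, 0.0]
wrist_force: [-0.4, 0.1, 0.1]
finger_gap: -0.0
```

Run:
```python
from h import *
import cv2
rep()
cv2.imwrite("pics/s1.png",eyes.read_camera("side"))
```

```text
clk 4.75 j [-0.4585  0.3687 -0.3096  0.8922  0.0001  1.2708] gap -3.537199164141728e-05
tip [ 0.5203 -0.1675  0.0629] along 0.03634514297839935 across -0.0004919746435457555 x [0.1578 0.9875 0.    ] z [ 0.0003 -0.     -1.    ] yaw err deg -0.08749688150839642
F along 0.06170441404535879 across -0.3902689629957461 z 0.12044105150305776
```

View pics/s1.png

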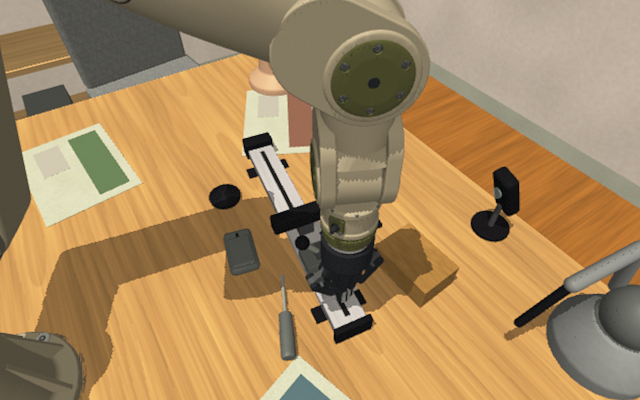

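{"method": "carry_out", "body": {
  "motion": [
    {"jaw": -1,"tx": 0.3,"ty": 0,"tz": 0,"wx": 0,"wy": 0,"wz": 0},
    {"jaw": -1,"tx": 0.3,"ty": 0,"tz": 0,"wx": 0,"wy": 0,"wz": 0},
    {"jaw": -1,"tx": 0.3,"ty": 0,"tz": 0,"wx": 0,"wy": 0,"wz": 0},
    {"jaw": -1,"tx": 0.3,"ty": 0,"tz": 0,"wx": 0,"wy": 0,"wz": 0}
  ]
}}

```text
clock: 5.3
tcp_pos: [0.5219, -0.1578, 0.2358]
orientation: [0.001, 0.762, 0.648, -0.002]
wrist_force: [-2.2, -9.4, -0.6]
finger_gap: -0.0
```

Run:
```python
from h import *
rep()
```

```text
clk 5.3 j [-0.4398  0.3664 -0.3134  0.8899 -0.0047  1.2924] gap -4.540288547243771e-05
tip [ 0.5218 -0.1587  0.0628] along 0.04534796813810725 across -0.00046131841354167335 x [ 0.1607  0.987  -0.0049] z [-0.001  -0.0048 -1.    ] yaw err deg 0.07853989725827935
F along -9.600765277564971 across -0.6776681122280234 z -0.6497913353975976
```

{"method": "carry_out", "body": {
  "motion": [
    {"jaw": -1,"tx": 0.3,"ty": 0,"tz": 0,"wx": 0,"wy": 0,"wz": 0},
    {"jaw": -1,"tx": 0.3,"ty": 0,"tz": 0,"wx": 0,"wy": 0,"wz": 0},
    {"jaw": -1,"tx": 0.3,"ty": 0,"tz": 0,"wx": 0,"wy": 0,"wz": 0},
    {"jaw": -1,"tx": 0.3,"ty": 0,"tz": 0,"wx": 0,"wy": 0,"wz": 0},
    {"jaw": -1,"tx": 0.3,"ty": 0,"tz": 0,"wx": 0,"wy": 0,"wz": 0},
    {"jaw": -1,"tx": 0.3,"ty": 0,"tz": 0,"wx": 0,"wy": 0,"wz": 0}
  ]
}}

```text
clock: 6.05
tcp_pos: [0.5248, -0.1401, 0.2358]
orientation: [0.002, 0.762, 0.648, -0.002]
wrist_force: [-2.6, -8.8, -1.5]
finger_gap: -0.0002
```

{"method": "carry_out", "body": {
  "motion": [
    {"jaw": -1,"tx": 0.3,"ty": 0,"tz": 0,"wx": 0,"wy": 0,"wz": 0},
    {"jaw": -1,"tx": 0.3,"ty": 0,"tz": 0,"wx": 0,"wy": 0,"wz": 0},
    {"jaw": -1,"tx": 0.3,"ty": 0,"tz": 0,"wx": 0,"wy": 0,"wz": 0},
    {"jaw": -1,"tx": 0.3,"ty": 0,"tz": 0,"wx": 0,"wy": 0,"wz": 0},
    {"jaw": -1,"tx": 0.3,"ty": 0,"tz": 0,"wx": 0,"wy": 0,"wz": 0},
    {"jaw": -1,"tx": 0.3,"ty": 0,"tz": 0,"wx": 0,"wy": 0,"wz": 0}
  ]
}}

```text
clock: 6.8
tcp_pos: [0.5277, -0.1224, 0.2358]
orientation: [0.002, 0.762, 0.648, -0.002]
wrist_force: [-1.6, -9.9, -1.1]
finger_gap: -0.0
```

Run:
```python
from h import *
rep()
```

```text
clk 6.8 j [-0.3749  0.3604 -0.3225  0.8867 -0.0048  1.3574] gap -1.4971924028324301e-05
tip [ 0.5276 -0.1232  0.0628] along 0.08128723977477145 across -0.0003380894250754487 x [ 0.1608  0.987  -0.0049] z [-0.0007 -0.0048 -1.    ] yaw err deg 0.08612248114532466
F along -10.008032449957533 across 0.043422535182829326 z -1.0796590398413644
```

{"method": "carry_out", "body": {
  "motion": [
    {"jaw": -1,"tx": 0.3,"ty": 0,"tz": 0,"wx": 0,"wy": 0,"wz": 0},
    {"jaw": -1,"tx": 0.3,"ty": 0,"tz": 0,"wx": 0,"wy": 0,"wz": 0},
    {"jaw": -1,"tx": 0.3,"ty": 0,"tz": 0,"wx": 0,"wy": 0,"wz": 0},
    {"jaw": -1,"tx": 0.3,"ty": 0,"tz": 0,"wx": 0,"wy": 0,"wz": 0}
  ]
}}

```text
clock: 7.3
tcp_pos: [0.5297, -0.1105, 0.2358]
orientation: [0.002, 0.762, 0.648, -0.002]
wrist_force: [-1.0, -9.0, -0.3]
finger_gap: 0.0002
```

{"method": "carry_out", "body": {
  "motion": [
    {"jaw": -1,"tx": 0.3,"ty": 0,"tz": 0,"wx": 0,"wy": 0,"wz": 0},
    {"jaw": -1,"tx": 0.3,"ty": 0,"tz": 0,"wx": 0,"wy": 0,"wz": 0},
    {"jaw": -1,"tx": 0.3,"ty": 0,"tz": 0,"wx": 0,"wy": 0,"wz": 0},
    {"jaw": -1,"tx": 0.3,"ty": 0,"tz": 0,"wx": 0,"wy": 0,"wz": 0}
  ]
}}

```text
clock: 7.8
tcp_pos: [0.5316, -0.098, 0.2357]
orientation: [0.001, 0.762, 0.648, -0.001]
wrist_force: [-0.0, -3.2, 0.9]
finger_gap: 0.0001
```

{"method": "carry_out", "body": {
  "motion": [
    {"jaw": -1,"tx": 0.3,"ty": 0,"tz": 0,"wx": 0,"wy": 0,"wz": 0},
    {"jaw": -1,"tx": 0.3,"ty": 0,"tz": 0,"wx": 0,"wy": 0,"wz": 0},
    {"jaw": -1,"tx": 0.3,"ty": 0,"tz": 0,"wx": 0,"wy": 0,"wz": 0}
  ]
}}

```text
clock: 8.18
tcp_pos: [0.5332, -0.088, 0.2357]
orientation: [0.0, 0.761, 0.649, 0.0]
wrist_force: [0.9, -4.0, -0.2]
finger_gap: 0.0
```

Run:
```python
from h import *
rep()
```

```text
clk 8.175 j [-0.3121  0.3584 -0.3258  0.8861 -0.0001  1.4181] gap 1.0114852137921918e-05
tip [ 0.5333 -0.088   0.0627] along 0.1169063043267019 across -0.00031781291760321064 x [ 0.1587  0.9873 -0.0002] z [ 0.0005 -0.0003 -1.    ] yaw err deg -0.03486918051746876
F along -3.8388531040462306 across 1.490800769625605 z -0.17537897641168426
```

{"method": "carry_out", "body": {
  "motion": [
    {"jaw": -1,"tx": 0.3,"ty": 0,"tz": 0,"wx": 0,"wy": 0,"wz": 0},
    {"jaw": -1,"tx": 0.3,"ty": 0,"tz": 0,"wx": 0,"wy": 0,"wz": 0},
    {"jaw": -1,"tx": 0.3,"ty": 0,"tz": 0,"wx": 0,"wy": 0,"wz": 0}
  ]
}}

```text
clock: 8.55
tcp_pos: [0.5346, -0.079, 0.2358]
orientation: [0.0, 0.761, 0.649, 0.0]
wrist_force: [0.8, -3.8, -0.0]
finger_gap: -0.0003
```

{"method": "carry_out", "body": {
  "motion": [
    {"jaw": -1,"tx": 0.2,"ty": 0,"tz": 0,"wx": 0,"wy": 0,"wz": 0},
    {"jaw": -1,"tx": 0.2,"ty": 0,"tz": 0,"wx": 0,"wy": 0,"wz": 0},
    {"jaw": -1,"tx": 0,"ty": 0,"tz": 0,"wx": 0,"wy": 0,"wz": 0}
  ]
}}

```text
clock: 8.93
tcp_pos: [0.535, -0.075, 0.2357]
orientation: [-0.0, 0.761, 0.649, 0.0]
wrist_force: [0.1, -2.6, 0.8]
finger_gap: -0.0004
```

Run:
```python
from h import *
rep()
```

```text
clk 8.925 j [-0.288   0.3584 -0.3258  0.8868  0.0006  1.4418] gap -0.00044781088667310287
tip [ 0.535  -0.0749  0.0627] along 0.13018299402390432 across -0.000724867611868772 x [0.1584 0.9874 0.0006] z [-0.      0.0006 -1.    ] yaw err deg -0.054943532794286765
F along -2.558743173035557 across 0.5278161601050266 z 0.8424469214283324
```

{"method": "carry_out", "body": {
  "motion": [
    {"jaw": -1,"tx": 0.2,"ty": 0,"tz": 0,"wx": 0,"wy": 0,"wz": 0},
    {"jaw": -1,"tx": 0.2,"ty": 0,"tz": 0,"wx": 0,"wy": 0,"wz": 0},
    {"jaw": -1,"tx": 0.2,"ty": 0,"tz": 0,"wx": 0,"wy": 0,"wz": 0}
  ]
}}

```text
clock: 9.3
tcp_pos: [0.536, -0.0693, 0.2357]
orientation: [-0.0, 0.761, 0.649, -0.0]
wrist_force: [-1.1, -4.8, 0.6]
finger_gap: -0.0001
```

{"method": "carry_out", "body": {
  "motion": [
    {"jaw": -1,"tx": 0.2,"ty": 0,"tz": 0,"wx": 0,"wy": 0,"wz": 0},
    {"jaw": -1,"tx": 0.2,"ty": 0,"tz": 0,"wx": 0,"wy": 0,"wz": 0}
  ]
}}

```text
clock: 9.55
tcp_pos: [0.5366, -0.0652, 0.2357]
orientation: [-0.0, 0.761, 0.649, -0.0]
wrist_force: [-0.7, -3.7, 1.2]
finger_gap: -0.0003
```

{"method": "carry_out", "body": {
  "motion": [
    {"jaw": -1,"tx": 0.2,"ty": 0,"tz": 0,"wx": 0,"wy": 0,"wz": 0},
    {"jaw": -1,"tx": 0.2,"ty": 0,"tz": 0,"wx": 0,"wy": 0,"wz": 0}
  ]
}}

```text
clock: 9.8
tcp_pos: [0.5373, -0.0613, 0.2357]
orientation: [-0.0, 0.761, 0.649, -0.0]
wrist_force: [-1.0, -3.6, 2.5]
finger_gap: -0.0
```

{"method": "carry_out", "body": {
  "motion": [
    {"jaw": -1,"tx": 0.2,"ty": 0,"tz": 0,"wx": 0,"wy": 0,"wz": 0},
    {"jaw": -1,"tx": 0.2,"ty": 0,"tz": 0,"wx": 0,"wy": 0,"wz": 0}
  ]
}}

```text
clock: 10.05
tcp_pos: [0.5378, -0.058, 0.2357]
orientation: [0.001, 0.761, 0.648, -0.001]
wrist_force: [-1.9, -9.2, 1.8]
finger_gap: -0.0003
```

{"method": "carry_out", "body": {
  "motion": [
    {"jaw": -1,"tx": 0,"ty": 0,"tz": 0,"wx": 0,"wy": 0,"wz": 0}
  ]
}}

```text
clock: 10.18
tcp_pos: [0.5378, -0.058, 0.2357]
orientation: [0.001, 0.761, 0.648, -0.001]
wrist_force: [-2.2, -8.2, 1.6]
finger_gap: 0.0001
```

Run:
```python
from h import *
rep()
```

```text
clk 10.175 j [-0.2553  0.3596 -0.3241  0.8872 -0.0019  1.4754] gap 5.3120196609656744e-05
tip [ 0.5378 -0.0583  0.0627] along 0.14699396098405068 across -0.0006741513305778052 x [ 0.1592  0.9872 -0.0019] z [-0.0005 -0.0018 -1.    ] yaw err deg -0.00445211379246262
F along -8.424684677194579 across -0.8908205640784069 z 1.5982939244884649
```

{"method": "carry_out", "body": {
  "motion": [
    {"jaw": -1,"tx": 0.1,"ty": 0,"tz": 0,"wx": 0,"wy": 0,"wz": 0},
    {"jaw": -1,"tx": 0,"ty": 0,"tz": 0,"wx": 0,"wy": 0,"wz": 0},
    {"jaw": -1,"tx": 0,"ty": 0,"tz": 0,"wx": 0,"wy": 0,"wz": 0},
    {"jaw": -1,"tx": 0,"ty": 0,"tz": 0,"wx": 0,"wy": 0,"wz": 0}
  ]
}}

```text
clock: 10.68
tcp_pos: [0.5379, -0.0574, 0.2357]
orientation: [0.001, 0.761, 0.648, -0.001]
wrist_force: [-2.5, -8.6, 2.2]
finger_gap: 0.0003
```

Run:
```python
from h import *
rep()
```

```text
clk 10.675 j [-0.254   0.3596 -0.3239  0.8873 -0.0026  1.4772] gap 0.00033962676674613527
tip [ 0.5378 -0.0578  0.0627] along 0.1474881610927241 across -0.000664442804808597 x [ 0.1598  0.9872 -0.0026] z [-0.0006 -0.0025 -1.    ] yaw err deg 0.026458931011468293
F along -8.852729662447295 across -1.1269356499492102 z 2.2205556863430758
```

{"method": "carry_out", "body": {
  "motion": [
    {"jaw": -1,"tx": -0.1,"ty": 0,"tz": 0,"wx": 0,"wy": 0,"wz": 0},
    {"jaw": -1,"tx": -0.1,"ty": 0,"tz": 0,"wx": 0,"wy": 0,"wz": 0},
    {"jaw": -1,"tx": -0.1,"ty": 0,"tz": 0,"wx": 0,"wy": 0,"wz": 0},
    {"jaw": -1,"tx": -0.1,"ty": 0,"tz": 0,"wx": 0,"wy": 0,"wz": 0},
    {"jaw": -1,"tx": -0.1,"ty": 0,"tz": 0,"wx": 0,"wy": 0,"wz": 0},
    {"jaw": -1,"tx": -0.3,"ty": 0,"tz": 0,"wx": 0,"wy": 0,"wz": 0},
    {"jaw": -1,"tx": -0.6,"ty": 0,"tz": 0,"wx": 0,"wy": 0,"wz": 0},
    {"jaw": -1,"tx": -1,"ty": 0,"tz": 0,"wx": 0,"wy": 0,"wz": 0},
    {"jaw": -1,"tx": -1,"ty": 0,"tz": 0,"wx": 0,"wy": 0,"wz": 0}
  ]
}}

```text
clock: 11.8
tcp_pos: [0.5326, -0.0909, 0.2357]
orientation: [0.0, 0.761, 0.649, 0.0]
wrist_force: [-0.5, 1.3, 0.6]
finger_gap: -0.0001
```

{"method": "carry_out", "body": {
  "motion": [
    {"jaw": -1,"tx": 0,"ty": 0,"tz": -3,"wx": 0,"wy": 0,"wz": 0},
    {"jaw": -1,"tx": 0,"ty": 0,"tz": -4,"wx": 0,"wy": 0,"wz": 0},
    {"jaw": -1,"tx": 0,"ty": 0,"tz": -4,"wx": 0,"wy": 0,"wz": 0},
    {"jaw": -1,"tx": 0,"ty": -4,"tz": 0,"wx": 0,"wy": 0,"wz": 0},
    {"jaw": -1,"tx": 0,"ty": -5,"tz": 0,"wx": 0,"wy": 0,"wz": 0},
    {"jaw": -1,"tx": 0,"ty": 0,"tz": 0,"wx": 0,"wy": 0,"wz": 0}
  ]
}}

```text
clock: 12.55
tcp_pos: [0.4403, -0.0753, 0.3453]
orientation: [-0.001, 0.761, 0.648, -0.001]
wrist_force: [0.5, -0.1, 0.1]
finger_gap: -0.0002
```

Run:
```python
from h import *
import cv2
rep()
for n in ("top","side","wrist"):
    cv2.imwrite(f"pics/{n}2.png",eyes.read_camera(n))
t=cv2.imread("pics/top2.png");cv2.imwrite("pics/top2z.png",cv2.resize(t[170:270,260:400],None,fx=5,fy=5,interpolation=cv2.INTER_CUBIC))
```

```text
clk 12.55 j [-0.3493  0.0974 -0.3746  1.1022 -0.      1.3817] gap -0.0002136621997331101
tip [ 0.4398 -0.0751  0.1723] along 0.11480938099209233 across -0.09471793918136533 x [0.1596 0.9872 0.0006] z [-0.0032  0.0012 -1.    ] yaw err deg 0.014799172463054677
F along -0.002879010817613233 across 0.45992536176165 z 0.12360729861261603
```

View pics/top2z.png

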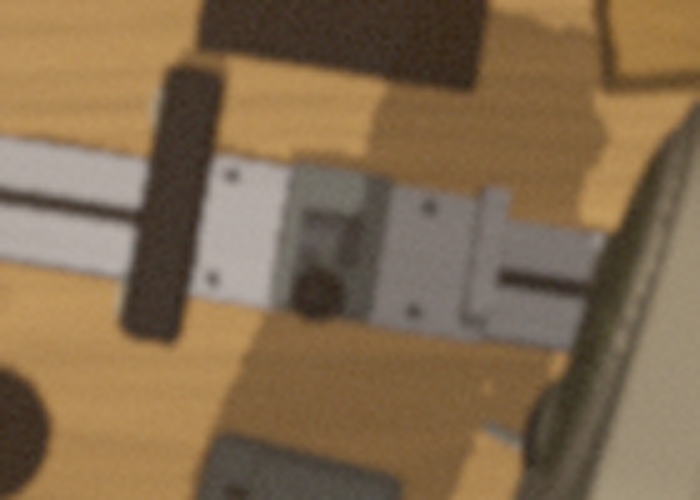

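View pics/side2.png

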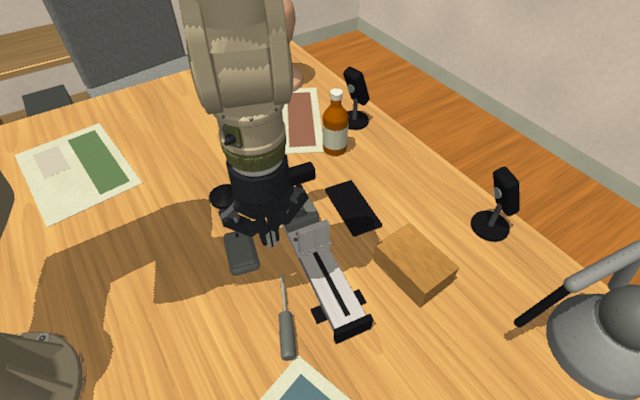

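View pics/wrist2.png

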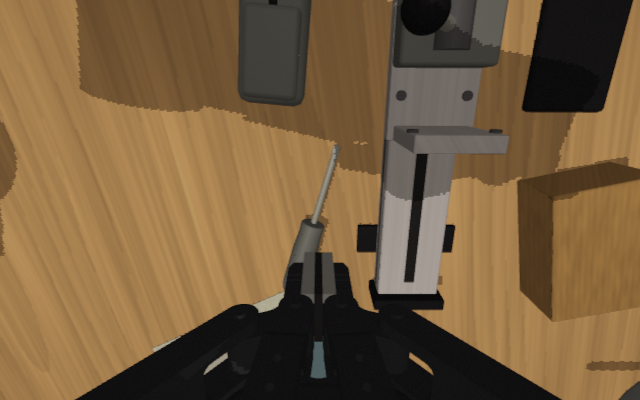

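Run:
```python
from h import *
f=lambda p:(p,"along",(p-t)@Y,"across",(p-t)@X)
print(*f(onz("top",323.6,228.4,.115)))
P=lambda u,v:onz("top",260+u/5,170+v/5,.109)
bar=np.mean([P(u,v) for u,v in[(168,66),(222,74),(180,340),(122,330)]],0);print("bar",*f(bar))
p=onz("wrist",424,12,.115);print("ballW",*f(p))
s,R,tip=rep()
b=onz("top",323.6,228.4,.115); d=b-tip; print("tool d cm",100*R.T@d)
```

```text
[0.52126288 0.03641986 0.115     ] along 0.23784655808263852 across -0.03203651783747415
bar [0.56446076 0.10347748 0.109     ] along 0.3109272686768459 across -7.38474626024593e-05
ballW [0.52129745 0.03489698 0.115     ] along 0.23634868306839124 across -0.03175979609296221
clk 12.7 j [-0.3486  0.1022 -0.3669  1.0997  0.0002  1.3821] gap -0.00027032186306291016
tip [ 0.4448 -0.0765  0.1732] along 0.11418818390243207 across -0.0895057128310709 x [ 0.1593  0.9872 -0.0002] z [ 0.002  -0.0006 -1.    ] yaw err deg -0.0017241402690914244
F along -0.0038255327106650155 across 0.5122697155290935 z 1.3417536578394977
tool d cm [12.3673  5.7354  5.8286]
```

{"method": "carry_out", "body": {
  "motion": [
    {"jaw": -1,"tx": 4,"ty": 0,"tz": 0,"wx": 0,"wy": 0,"wz": 0},
    {"jaw": -1,"tx": 4,"ty": 0,"tz": 0,"wx": 0,"wy": 0,"wz": 0},
    {"jaw": -1,"tx": 4.3,"ty": 0,"tz": 0,"wx": 0,"wy": 0,"wz": 0},
    {"jaw": -1,"tx": 0,"ty": 0,"tz": 3,"wx": 0,"wy": 0,"wz": 0},
    {"jaw": -1,"tx": 0,"ty": 0,"tz": 3.5,"wx": 0,"wy": 0,"wz": 0},
    {"jaw": -1,"tx": 0,"ty": 0,"tz": 0,"wx": 0,"wy": 0,"wz": 0},
    {"jaw": -1,"tx": 0,"ty": 0,"tz": 0,"wx": 0,"wy": 0,"wz": 0}
  ]
}}

```text
clock: 13.58
tcp_pos: [0.4644, 0.0455, 0.2815]
orientation: [0.0, 0.761, 0.649, 0.0]
wrist_force: [0.6, 0.2, 0.4]
finger_gap: -0.0001
```

Run:
```python
from h import *
import cv2
rep()
for n in ("side","top"):cv2.imwrite(f"pics/{n}3.png",eyes.read_camera(n))
t=cv2.imread("pics/top3.png");cv2.imwrite("pics/top3z.png",cv2.resize(t[170:270,260:400],None,fx=5,fy=5,interpolation=cv2.INTER_CUBIC))
```

```text
clk 13.575 j [-0.0748  0.1837 -0.4404  0.9458  0.0001  1.6556] gap -8.743978059074256e-05
tip [0.4646 0.0455 0.1085] along 0.23774815538247537 across -0.08941099446232349 x [0.1589 0.9873 0.0002] z [ 0.0009  0.     -1.    ] yaw err deg -0.025289348559758455
F along 0.25127568048611015 across 0.5888524138069271 z 0.3712295453537805
```

View pics/top3z.png

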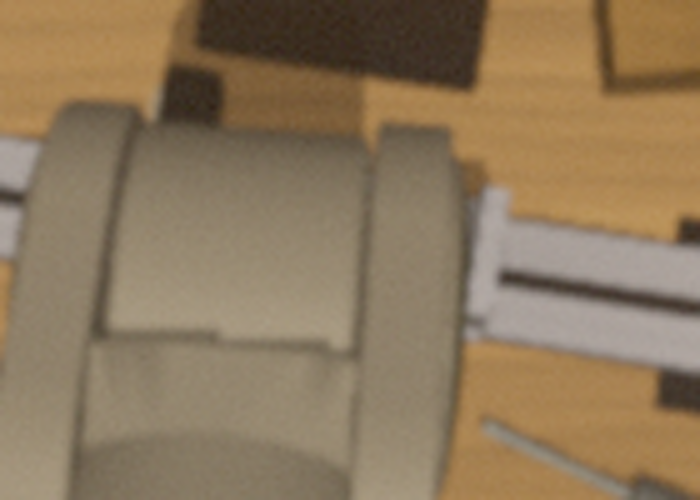

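View pics/side3.png

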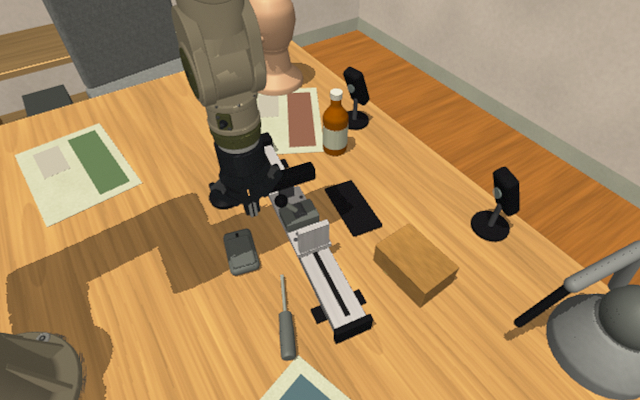

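{"method": "carry_out", "body": {
  "motion": [
    {"jaw": -1,"tx": 0,"ty": 1,"tz": 0,"wx": 0,"wy": 0,"wz": 0},
    {"jaw": -1,"tx": 0,"ty": 1,"tz": 0,"wx": 0,"wy": 0,"wz": 0},
    {"jaw": -1,"tx": 0,"ty": 1,"tz": 0,"wx": 0,"wy": 0,"wz": 0},
    {"jaw": -1,"tx": 0,"ty": 0.8,"tz": 0,"wx": 0,"wy": 0,"wz": 0}
  ]
}}

```text
clock: 14.18
tcp_pos: [0.4987, 0.0399, 0.2809]
orientation: [-0.003, 0.761, 0.649, -0.003]
wrist_force: [-24.5, 3.1, 26.5]
finger_gap: 0.0001
```

Run:
```python
from h import *
rep()
```

```text
clk 14.175 j [-0.0809  0.249  -0.3571  0.973   0.0007  1.649 ] gap 0.00012377126518302086
tip [0.4973 0.0402 0.1079] along 0.2377286454484121 across -0.05633796279271297 x [0.1584 0.9874 0.    ] z [-0.0082  0.0013 -1.    ] yaw err deg -0.052527378338090985
F along -0.8289507535711597 across -24.679391310831367 z 26.52925317505808
```

{"method": "carry_out", "body": {
  "motion": [
    {"jaw": -1,"tx": 0,"ty": 0.8,"tz": 0,"wx": 0,"wy": 0,"wz": 0},
    {"jaw": -1,"tx": 0,"ty": 0.8,"tz": 0,"wx": 0,"wy": 0,"wz": 0},
    {"jaw": -1,"tx": 0,"ty": 0.8,"tz": 0,"wx": 0,"wy": 0,"wz": 0},
    {"jaw": -1,"tx": 0,"ty": 0.8,"tz": 0,"wx": 0,"wy": 0,"wz": 0},
    {"jaw": -1,"tx": 0,"ty": 0.8,"tz": 0,"wx": 0,"wy": 0,"wz": 0}
  ]
}}

```text
clock: 14.8
tcp_pos: [0.5412, 0.0331, 0.2804]
orientation: [-0.0, 0.761, 0.649, 0.0]
wrist_force: [-1.3, -0.3, 0.6]
finger_gap: 0.0
```

Run:
```python
from h import *
import cv2
rep()
cv2.imwrite("pics/s4.png",cv2.resize(eyes.read_camera("side")[130:290,200:380],None,fx=3.5,fy=3.5))
```

```text
clk 14.8 j [-0.087   0.3201 -0.2592  0.9915  0.0001  1.6433] gap 4.371381378392835e-06
tip [0.5412 0.0331 0.1074] along 0.23775759716083836 across -0.011805420086331205 x [0.1588 0.9873 0.0001] z [ 0.      0.0001 -1.    ] yaw err deg -0.02776776578194641
F along -0.5390842159487694 across -1.278286709190876 z 0.5857936019677443
```

View pics/s4.png

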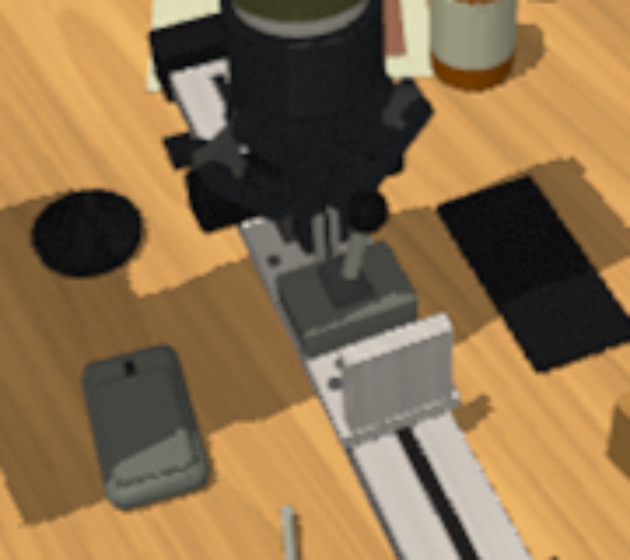

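At first contact there was a brief 25 N spike, because the fingertip caught the slanted ball. It has cleared, and the lever is now past upright with the ball at (367,212) in the crop. I'll continue in smaller steps and check each one.

{"method": "carry_out", "body": {
  "motion": [
    {"jaw": -1,"tx": 0,"ty": 0.5,"tz": 0,"wx": 0,"wy": 0,"wz": 0},
    {"jaw": -1,"tx": 0,"ty": 0.4,"tz": 0,"wx": 0,"wy": 0,"wz": 0}
  ]
}}

```text
clock: 15.1
tcp_pos: [0.5493, 0.0318, 0.2802]
orientation: [-0.0, 0.761, 0.649, -0.0]
wrist_force: [-1.6, 0.1, -0.9]
finger_gap: 0.0003
```

Run:
```python
from h import *
rep()
```

```text
clk 15.1 j [-0.0881  0.335  -0.2381  0.9987  0.0001  1.6421] gap 0.00034937945507304406
tip [0.5492 0.0318 0.1072] along 0.2377344983721265 across -0.0037488500700201687 x [ 0.1588  0.9873 -0.    ] z [-0.001   0.0001 -1.    ] yaw err deg -0.03160295895758321
F along -0.18300912417757798 across -1.6412322047329615 z -0.9032103640855113
```

{"method": "carry_out", "body": {
  "motion": [
    {"jaw": -1,"tx": 0,"ty": 0.3,"tz": 0,"wx": 0,"wy": 0,"wz": 0},
    {"jaw": -1,"tx": 0,"ty": 0.3,"tz": 0,"wx": 0,"wy": 0,"wz": 0}
  ]
}}

```text
clock: 15.35
tcp_pos: [0.5552, 0.0309, 0.2805]
orientation: [-0.0, 0.761, 0.649, -0.0]
wrist_force: [-0.8, -0.0, -1.9]
finger_gap: -0.0001
```

{"method": "carry_out", "body": {
  "motion": [
    {"jaw": -1,"tx": 0,"ty": 0.3,"tz": 0,"wx": 0,"wy": 0,"wz": 0},
    {"jaw": -1,"tx": 0,"ty": 0.2,"tz": 0,"wx": 0,"wy": 0,"wz": 0}
  ]
}}

```text
clock: 15.6
tcp_pos: [0.5603, 0.0301, 0.2808]
orientation: [0.0, 0.761, 0.649, 0.0]
wrist_force: [-1.0, 0.2, -0.7]
finger_gap: 0.0001
```

Run:
```python
from h import *
import cv2
rep()
cv2.imwrite("pics/s5.png",cv2.resize(eyes.read_camera("side")[130:290,200:380],None,fx=3.5,fy=3.5))
```

```text
clk 15.6 j [-0.0894  0.3533 -0.2099  1.0074  0.0001  1.6407] gap 5.9714104128761363e-05
tip [0.5604 0.0301 0.1078] along 0.23782913768878777 across 0.0075586166531900305 x [0.1586 0.9873 0.0001] z [ 0.0002  0.0001 -1.    ] yaw err deg -0.0381988824636084
F along 0.06672027922493182 across -0.999417162364996 z -0.6665702747566222
```

View pics/s5.png

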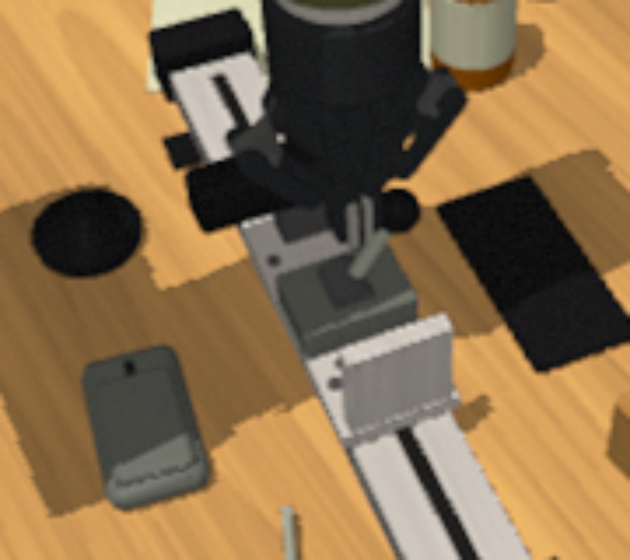

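Run:
```python
from h import *
for z in(.115,.119): 
    p=onz("side",314.3,190.3,z);print((p-t)@Y,(p-t)@X)
```

```text
0.2363307526638084 0.03582486688472902
0.2328501122316467 0.03436483494262679
```

{"method": "carry_out", "body": {
  "motion": [
    {"jaw": -1,"tx": 0,"ty": 0.2,"tz": 0,"wx": 0,"wy": 0,"wz": 0},
    {"jaw": -1,"tx": 0,"ty": 0.2,"tz": 0,"wx": 0,"wy": 0,"wz": 0}
  ]
}}

```text
clock: 15.9
tcp_pos: [0.563, 0.0297, 0.2804]
orientation: [-0.001, 0.761, 0.649, -0.001]
wrist_force: [-7.9, 0.9, 3.4]
finger_gap: -0.0002
```

The force rose to 8 N, which is the lever's end, and the side view puts the ball at across +35 mm (expected +34). Now I back off and lift.

{"method": "carry_out", "body": {
  "motion": [
    {"jaw": -1,"tx": 0,"ty": 0,"tz": 0,"wx": 0,"wy": 0,"wz": 0},
    {"jaw": -1,"tx": 0,"ty": -0.3,"tz": 0,"wx": 0,"wy": 0,"wz": 0},
    {"jaw": -1,"tx": 0,"ty": -0.7,"tz": 0,"wx": 0,"wy": 0,"wz": 0},
    {"jaw": -1,"tx": 0,"ty": -1,"tz": 0,"wx": 0,"wy": 0,"wz": 0},
    {"jaw": -1,"tx": 0,"ty": 0,"tz": -3,"wx": 0,"wy": 0,"wz": 0},
    {"jaw": -1,"tx": 0,"ty": 0,"tz": -4,"wx": 0,"wy": 0,"wz": 0},
    {"jaw": -1,"tx": 0,"ty": -4,"tz": -4,"wx": 0,"wy": 0,"wz": 0},
    {"jaw": -1,"tx": 0,"ty": -4,"tz": -4,"wx": 0,"wy": 0,"wz": 0},
    {"jaw": -1,"tx": -4,"ty": -4,"tz": 0,"wx": 0,"wy": 0,"wz": 0},
    {"jaw": -1,"tx": -5,"ty": 0,"tz": 0,"wx": 0,"wy": 0,"wz": 0},
    {"jaw": -1,"tx": -5,"ty": 0,"tz": 0,"wx": 0,"wy": 0,"wz": 0},
    {"jaw": -1,"tx": -5,"ty": 0,"tz": 0,"wx": 0,"wy": 0,"wz": 0},
    {"jaw": -1,"tx": 0,"ty": 0,"tz": 0,"wx": 0,"wy": 0,"wz": 0},
    {"jaw": -1,"tx": 0,"ty": 0,"tz": 0,"wx": 0,"wy": 0,"wz": 0}
  ]
}}

```text
clock: 17.65
tcp_pos: [0.3953, -0.1356, 0.4307]
orientation: [-0.0, 0.761, 0.648, 0.0]
wrist_force: [-0.5, 0.4, -0.1]
finger_gap: -0.0003
```

Run:
```python
from h import *
import cv2
rep()
for n in ("side","top"):cv2.imwrite(f"pics/{n}6.png",eyes.read_camera(n))
t=cv2.imread("pics/top6.png");cv2.imwrite("pics/top6z.png",cv2.resize(t[170:270,260:400],None,fx=5,fy=5,interpolation=cv2.INTER_CUBIC))
```

```text
clk 17.65 j [-0.5233  0.0009 -0.2645  1.3055  0.0005  1.2077] gap -0.00025956463931908405
tip [ 0.3953 -0.1356  0.2577] along 0.048011925904218 across -0.1289562115061781 x [0.1595 0.9872 0.0005] z [ 0.0002  0.0005 -1.    ] yaw err deg 0.010558410200065003
F along 0.35171636233163106 across -0.5302225298391047 z -0.1004240922891647
```

View pics/top6z.png

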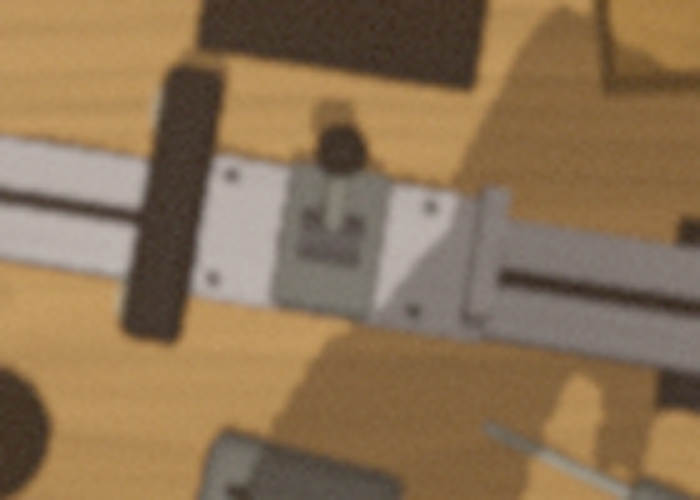

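View pics/side6.png

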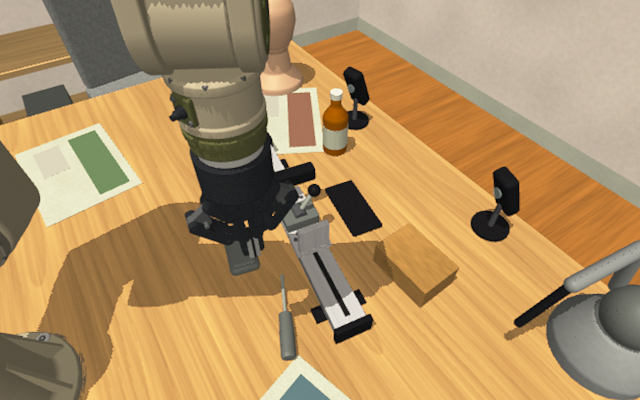

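Run:
```python
from h import *
import cv2
a=cv2.imread("pics/top2.png",0).astype(np.float32);b=cv2.imread("pics/top6.png",0).astype(np.float32)
for r in [(185,240,285,312),(180,210,285,312)]:
    y0,y1,x0,x1=r
    print(cv2.phaseCorrelate(a[y0:y1,x0:x1],b[y0:y1,x0:x1],cv2.createHanningWindow((x1-x0,y1-y0),cv2.CV_32F)))
p=onz("top",260+341/5,170+149/5,.115);print((p-t)@Y,(p-t)@X)
```

```text
((0.6502629658287766, 0.04750593678565096), 0.9983595880461328)
((0.4119960850535307, 0.28300359323438506), 1.0057638615737727)
0.23798264317475729 0.034980227822479296
```

Run:
```python
import cv2,numpy as np
a=cv2.imread("pics/top2.png",0).astype(np.float32);b=cv2.imread("pics/top6.png",0).astype(np.float32)
for y0,y1,x0,x1 in [(180,240,284,312),(184,236,284,314),(180,210,284,314)]:
    A=np.ascontiguousarray(a[y0:y1,x0:x1]);B=np.ascontiguousarray(b[y0:y1,x0:x1])
    w=cv2.createHanningWindow(A.shape[::-1],cv2.CV_32F)
    print(cv2.phaseCorrelate(A,A,w)[0],cv2.phaseCorrelate(A,B,w)[0])
    cc,W=cv2.findTransformECC(A,B,np.eye(2,3,dtype=np.float32),cv2.MOTION_TRANSLATION);print(cc,W[:,2])
# whole static patch reference: left cap
A=a[180:230,205:255].copy();B=b[180:230,205:255].copy();print("static",cv2.findTransformECC(A,B,np.eye(2,3,dtype=np.float32),cv2.MOTION_TRANSLATION)[1][:,2])
```

```text
(0.0, 3.552713678800501e-15) (0.13348861331163242, 0.12734158786581418)
0.9984333215483325 [0.04991337 0.00583885]
(0.0, 0.0) (0.15427175636849455, 0.11817916413915341)
0.9984952648629476 [ 0.0473753  -0.00296968]
(-1.7763568394002505e-15, -1.7763568394002505e-15) (0.9886435239529732, -0.026870087099169382)
0.8081744280138012 [0.98935944 0.0853738 ]
static [ 0.00056854 -0.00245801]
```

```bash
python3 -c "
from workcell import env;print(env.hand_in())"
```

```text
the job is handed in; nothing more can be done
None
```

I pushed the carriage to the hidden stop, swung the clamp lever over to its end, and handed the job in at about 17.8 s. My last checks suggest it meets the end conditions, but the hand-in gives no verdict.

- **Carriage:** It broke free after about 55 mm, when the push force fell from about 10 N to 4 N. It met the stop after about 0.1 m in all. I held it there at about 9 N, which works out to roughly 3 mm of buffer travel, then backed off slowly.
- **Lever:** The force rose to about 8 N at the lever's end. The top view afterwards puts the ball 35 mm to the far side of the rail's middle line; 34 mm is expected when it is fully over.
- **Contact spike:** At first contact the fingertip caught on the ball and the wrist force rose to about 36 N (25 N sideways, 26 N upward). I had queued the next move without waiting for that reading. The lever freed itself as the push went on, and the wrist force stayed well below the 120 N limit.
- **Carriage position:** Comparing the top view before and after the lever swing, the two patches around the sensor bar matched to about 0.05 pixel (0.1 mm). A third, smaller patch gave a 1-pixel shift, but it matched poorly, probably because of shadows, so I left it out.
- **Not measured directly:** The buffer can't be seen. That it is more than 1 mm in rests on the push force and on the carriage not moving afterwards.
- **Bystanders and arm:** The bystanders looked unmoved in the views I checked, but I did not measure them. The arm stood clear of everything at hand-in.

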